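# Seat the index plate on the weld positioner

## Robot

A 6-joint arm with a two-finger parallel gripper is mounted at the origin on the work surface. World frame = base frame: x ahead of the robot, y to its left, z up, the work surface at z = 0. Lengths are in m, angles in rad, forces in N, time in s.
With the tool pointing down it reaches from about 0.225 to 0.875 m from the base axis. Payload 3.4 kg.
Tool frame: the origin (TCP) lies at the very end of the fingers, on their centre line; the grasp point (between the pads) lies manip.pinch_z behind it (manip.pinch_z is the distance from the TCP to the grasp point, in m); z points along the fingers, y is the direction in which the jaws open and shut (so a half turn about z gives the same grasp; the last joint's range is limited). The gripper opens to 85 mm and grips with 20 to 120 N. Pads are 22 mm wide; open, the fingers measure 114 mm over their backs; the gripper's body (76 mm by 85 mm) begins 54 mm behind the grasp point. The pads swing forward as they close: fully open they stand 13 mm farther back than shut.
Start: joints at [-1.351, 0.276, 1.505, -0, 1.361, -0.121], TCP at [0.192, -0.542, 0.231] pointing down, gripper open.
Joint ranges: [-2.89, 2.89], [-0.75, 2.08], [0.22, 2.7], [-1.18, 4.32], [0.11, 2.71], [-2.7, 2.7]. Speed limits (rad/s): [2.57, 2.57, 3.14, 3.14, 3.14, 3.14].

## Interface

Orientations are given as a unit quaternion [w, x, y, z].
In Python, from rig import manip, imaging, workorder gives the robot as it stands.
- The arm moves only by the tool apply_moves, never from a script. Its argument "moves" is one flat list of numbers, 7 for each row, row after row: the finger opening in m, from 0 to 0.0854, then the shift along the tool's x, y, z in m, then the turn, a rotation vector about the tool's x, y, z in rad. In form: [jaw, tx, ty, tz, rx, ry, rz, jaw, tx, ty, tz, rx, ry, rz, ...]. A call has exactly 8 rows; each row shifts and turns the pose as measured when the row begins, along the tool's axes as they then stand; what a row does not reach is not made up. A row lasts 1/12 s, in which the tool goes at most 41.7 mm and 7.16 degrees, less where a joint would pass 70% of its speed; a pose out of reach is approached as far as the arm can. A call with a gripper value outside its range is refused whole. The fingers move at their own pace and stop on an object; "newtons" is the grip in N (left out, the last holds). Time passes only in rows, so rows that do not move let the fingers close, or fill a call up. It gives the time, the measured TCP pose, the force and the opening at its end, in the units of the state.
- manip.get_state(): the state, without advancing time (a new reading comes with each control period).
- imaging.get_image(name): name is "scene" or "top"; returns a dict with "image" (420x560x3 uint8, red, green, blue), "range_z" (420x560 float32, m along the optical axis (not along the pixel's ray), 0 where there is no reading), "fx", "fy", "cx", "cy" (pixels), "k1" (the pictures are not rectified: a ray, as slopes to the right and down, at radius r is drawn at 1 + k1 r^2 times it, then the intrinsics apply), "R" (3x3) and "t" (3): a world point X has camera coordinates R X + t. Camera axes: x right, y down, z forward; pixel columns grow to the right and rows downward; lengths in m; the calibration is good to about 2 mm. A picture is of the moment at which its call begins.
- workorder.sign_off(): hands the job in, once; it reports no verdict.
The state is a dict: "clock": time; "qpos": joint angles; "qd": joint speeds; "effort": joint torques, N m; "position": TCP position; "ee_rot": TCP orientation; "contact_force": force on the tool from outside, world axes, zero at the start; "moment": the same for the moment, N m; "width": finger opening in m.
Only numpy, scipy, OpenCV 4.12 (cv2) and the standard library are available. Lean on these libraries where they do the work, as an engineer would, in place of code of your own. Each camera call takes 0.05 s, during which the arm holds its last target.

## Task

Take the blue index plate by its black handle and lower it onto the white rotary positioner, so that the central shaft comes up through its round hole and the red drive pin through its square hole, until it lies flat on the dark turntable. Keep hold of it until it is down, then let go; leave the grey blank plate where it lies.

Things in the scene. Friction and masses are not known exactly. Their poses are not given: they have to be found in the camera images.
- index_plate: Loose blue plate, 130 (x) x 90 (y) x 8 mm, 0.32 kg, flat on the bench; origin: centre of underside, z up. Round through hole 30 mm wide at the origin; 22 mm square through hole centred at x = +45 mm. Black handle: bar along x, 58 long, 14 wide, 14 high, 48 to 62 mm above the underside, open below, on 10 x 12 mm posts at x = -24 and +24 mm. Pinch the bar across y from above.
- positioner: White positioner fixed to the bench, 130 x 130 x 36 mm, with a dark turntable, 124 mm across, whose flat top (the seat) is 50 mm above the bench. Origin: on the shaft's axis at bench level, z up; the drive pin stands towards +x. Steel shaft 20 mm in diameter up to 18 mm above the seat, then tapering to 6 mm at its top, 34 mm above the seat. Nothing turns.
- drive_pin (a point): Foot of the positioner's red drive pin, at seat height (50 mm above the bench), 45 mm from the shaft's axis along the positioner's +x. The pin is 10 mm in diameter for 14 mm above the seat, then tapers to 4 mm at its top, 26 mm above the seat.
- blank_plate: The wrong plate: loose, bare grey, same size and handle as the index plate, but with the round hole only (no square hole). Origin at the centre of its underside, z up.
There are look-alikes about, which are no part of the job. What is shaped like the positioner but orange or turquoise is not meant. Leave any brown look-alike of the index_plate alone.

How it is judged:
By the outcome, as a careful person would: the job done as asked, in the order asked, and still so for the second after the job is handed in, with the robot touching nothing.
It also fails if it takes over 38 s, if anything falls off the work surface, if the arm or the gripper's body presses on something with over 40 N, if the wrist force passes 120 N, or if a joint passes its speed limit or range.

## Working session

There is one attempt and no reset: what is moved stays moved. The work goes in short steps, Python scripts to look and compute and a tool call to move; the robot and the scene stay as the last step left them, time stands still between calls to the robot, and variables do not carry over. Pictures are saved under pics/ and viewed, and the job is handed in when it is done.

Besides the shell and the picture viewer there is one more tool, called after "Call:" as name(argument=value, ...) on one line, values as JSON. apply_moves: Moves the arm, as the interface text tells. Its arguments: {"type":"object","properties":{"moves":{"type":"array"},"newtons":{"type":"number"}},"required":["moves"]}

```bash
mkdir -p pics; ls; python3 - <<'E'
from rig import manip, imaging
import cv2, numpy as np
s=manip.get_state(); print(s); print(manip.pinch_z)
for n in("scene","top"):
    d=imaging.get_image(n); cv2.imwrite(f"pics/{n}0.png",d["image"][:,:,::-1]); np.savez(f"{n}0.npz",**d)
    print(n,{k:d[k] for k in("fx","fy","cx","cy","k1","R","t")})
E
```

```text
pics
{'clock': 0.0, 'qpos': array([-1.35102390e+00,  2.76596291e-01,  1.50615538e+00, -1.06012517e-05,
        1.36071538e+00, -1.20987173e-01]), 'qd': array([ 0.00070506, -0.00025213,  0.00078155, -0.00095868,  0.00090492,
        0.00078856]), 'effort': array([-8.88516497e-04, -4.16780126e+01, -2.45808023e+01, -2.24753830e-04,
        1.09856244e-02, -1.82790836e-05]), 'position': array([ 0.19204518, -0.54140201,  0.23043013]), 'ee_rot': array([-9.35795747e-04,  9.85519820e-01,  1.69557680e-01, -5.14484107e-05]), 'contact_force': array([-0.04792097, -0.94696149,  0.02323456]), 'moment': array([0.01698341, 0.00339902, 0.00965818]), 'width': 0.08506919761702962}
0.0187
scene {'fx': 467.09486269142474, 'fy': 467.09486269142474, 'cx': 285.5563122248903, 'cy': 207.8770676571057, 'k1': -0.05252580077962334, 'R': array([[-0.80704931,  0.59041345, -0.00913088],
       [ 0.35616015,  0.47439301, -0.80504734],
       [-0.47097915, -0.65296495, -0.5931403 ]]), 't': array([ 0.43167207, -0.07723416,  1.36307673])}
top {'fx': 466.5702669351431, 'fy': 466.5702669351431, 'cx': 282.9082733825927, 'cy': 206.26766242589377, 'k1': -0.03214382362871964, 'R': array([[-0.01220871, -0.99988729, -0.00873833],
       [-0.99526889,  0.01299379, -0.09628601],
       [ 0.0963887 ,  0.00752146, -0.99531535]]), 't': array([-0.03919349,  0.50536822,  1.06438991])}
```

View pics/scene0.png

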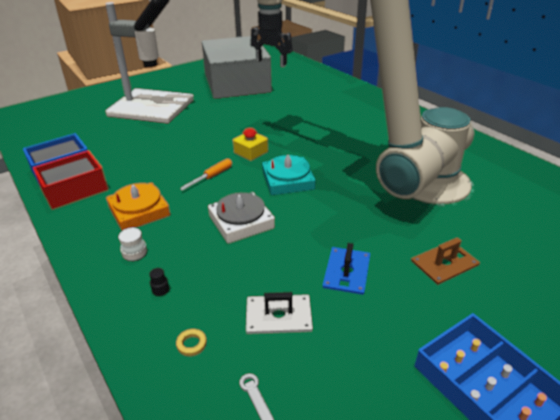

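View pics/top0.png

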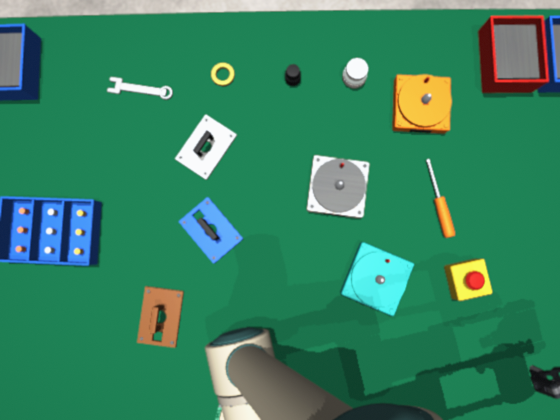

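```bash
python3 - <<'E'
import cv2, numpy as np
t=cv2.imread("pics/top0.png"); s=cv2.imread("pics/scene0.png")
a=cv2.resize(t[190:270,170:250],(400,400),interpolation=cv2.INTER_CUBIC)
b=cv2.resize(t[146:226,300:380],(400,400),interpolation=cv2.INTER_CUBIC)
c=cv2.resize(s[235:305,310:390],(0,0),fx=3,fy=3,interpolation=cv2.INTER_CUBIC)
e=cv2.resize(s[180:250,200:280],(0,0),fx=3,fy=3,interpolation=cv2.INTER_CUBIC)
o=np.zeros((600,800,3),np.uint8);o[:400,:400]=a;o[:400,400:]=b
o[400:600,:240]=c[:200];o[400:600,400:640]=e[:200]
cv2.imwrite("pics/crop0.png",o)
E
```

```text
(no output)
```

View pics/crop0.png

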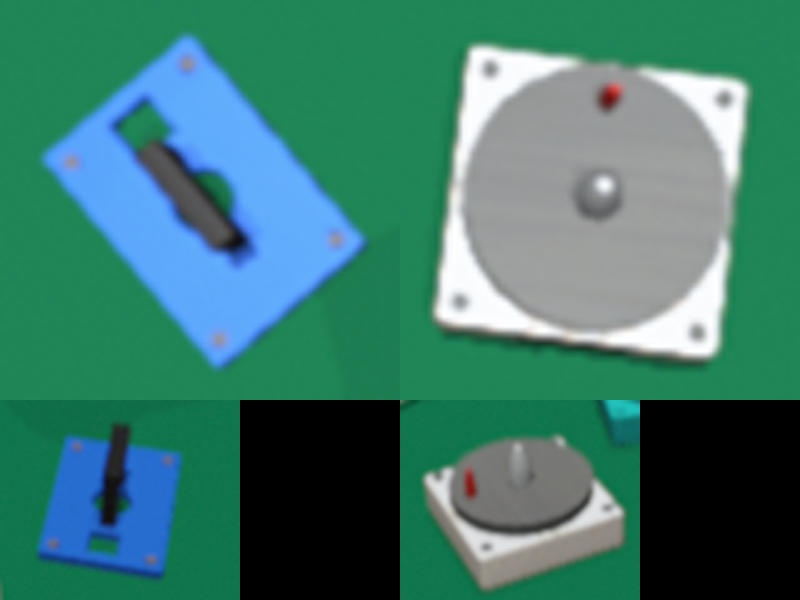

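```bash
cat > h.py <<'E'
import numpy as np, cv2
def load(n): return dict(np.load(n+".npz"))
def K(d): return np.array([[d["fx"],0,d["cx"]],[0,d["fy"],d["cy"]],[0,0,1.]]),np.array([d["k1"],0,0,0.])
def cast(d,uv,z):
    k,D=K(d); uv=np.asarray(uv,float).reshape(-1,1,2)
    p=cv2.undistortPoints(uv,k,D).reshape(-1,2)
    r=np.c_[p,np.ones(len(p))]@d["R"]; c=-d["R"].T@d["t"]
    return c+r*((z-c[2])/r[:,2])[:,None]
def proj(d,X):
    k,D=K(d); return cv2.projectPoints(np.asarray(X,float).reshape(-1,1,3),cv2.Rodrigues(d["R"])[0],d["t"],k,D)[0].reshape(-1,2)
def cloud(d):
    k,D=K(d); v,u=np.mgrid[:420,:560]
    p=cv2.undistortPoints(np.c_[u.ravel(),v.ravel()].astype(float).reshape(-1,1,2),k,D).reshape(-1,2)
    Z=d["range_z"].ravel()[:,None]; X=(np.c_[p,np.ones(len(p))]*Z-d["t"])@d["R"]; X[Z[:,0]==0]=np.nan
    return X.reshape(420,560,3)
E
python3 - <<'E'
from h import *
roi={"top":((175,190,250,270),(300,146,380,226)),"scene":((310,235,385,300),(200,180,285,245))}
for n in("top","scene"):
    d=load(n+"0"); hsv=cv2.cvtColor(d["image"],cv2.COLOR_RGB2HSV); C=cloud(d)
    def box(m,b):
        o=np.zeros_like(m); o[b[1]:b[3],b[0]:b[2]]=m[b[1]:b[3],b[0]:b[2]]; return o
    b,p=roi[n]
    m=box(cv2.inRange(hsv,(100,110,60),(125,255,255)),b)
    c=max(cv2.findContours(m,cv2.RETR_EXTERNAL,cv2.CHAIN_APPROX_NONE)[0],key=cv2.contourArea)
    W=cast(d,c.reshape(-1,2),0.008)
    r=cv2.minAreaRect((W[:,:2]*1000).astype(np.float32)); print(n,"blue rect mm",r, "depth z med",np.nanmedian(C[m>0][:,2]))
    # holes
    cs,h=cv2.findContours(m,cv2.RETR_CCOMP,cv2.CHAIN_APPROX_NONE)
    for q,hh in zip(cs,h[0]):
        if hh[3]>=0 and len(q)>6: print("  hole",q.reshape(-1,2).mean(0),cast(d,q.reshape(-1,2).mean(0),0.008)[0]*1000)
    # dark handle by depth
    hm=np.zeros((420,560),np.uint8); hm[(C[...,2]>0.05)&(C[...,2]<0.07)]=255; hm=box(hm,b)
    X=C[hm>0]; 
    if len(X)>5: r=cv2.minAreaRect((X[:,:2]*1000).astype(np.float32)); print("  bar depth",r,np.median(X,0)*1000)
    km=box(cv2.inRange(hsv,(0,0,0),(180,130,75)),b); cv2.imwrite(f"pics/k_{n}.png",km)
    # positioner
    R=box(cv2.inRange(hsv,(0,120,60),(8,255,255))|cv2.inRange(hsv,(170,120,60),(180,255,255)),p)
    v,u=np.nonzero(R); print("  pin px",u.min(),u.max(),v.min(),v.max(),len(u), "centroid@z63",cast(d,[u.mean(),v.mean()],.063)[0]*1000)
    z=C[...,2]; tm=np.zeros((420,560),np.uint8); tm[(z>.045)&(z<.056)]=255; tm=box(tm,p)
    tm=cv2.morphologyEx(tm,cv2.MORPH_OPEN,np.ones((3,3)))
    c=max(cv2.findContours(tm,cv2.RETR_EXTERNAL,cv2.CHAIN_APPROX_NONE)[0],key=cv2.contourArea).reshape(-1,2)
    W=cast(d,c,.05); print("  disc depth",cv2.fitEllipse((W[:,:2]*1000).astype(np.float32)),np.nanmedian(z[tm>0]))
    g=box(cv2.inRange(hsv,(0,0,60),(180,40,175)),p); g=cv2.morphologyEx(g,cv2.MORPH_OPEN,np.ones((7,7)))
    c=max(cv2.findContours(g,cv2.RETR_EXTERNAL,cv2.CHAIN_APPROX_NONE)[0],key=cv2.contourArea).reshape(-1,2)
    W=cast(d,c,.05); print("  disc colour",cv2.fitEllipse((W[:,:2]*1000).astype(np.float32)))
    w=box(cv2.inRange(hsv,(0,0,185),(180,40,255)),p)
    c=max(cv2.findContours(w|g|tm,cv2.RETR_EXTERNAL,cv2.CHAIN_APPROX_NONE)[0],key=cv2.contourArea).reshape(-1,2)
    W=cast(d,c,.036); print("  square",cv2.minAreaRect((W[:,:2]*1000).astype(np.float32)))
    st=box((z>.075).astype(np.uint8)*255,p); X=C[st>0]; print("  shaft pts",len(X),np.median(X,0)*1000 if len(X) else 0)
E
```

```text
top blue rect mm ((453.29571533203125, 126.57763671875), (132.8454132080078, 92.03813171386719), 39.87424087524414) depth z med 0.007222686368652813
  hole [213.22222222 257.22222222] [388.29915799 119.70057852   8.        ]
  hole [236.77777778 237.33333333] [434.29293142  64.12844677   8.        ]
  hole [183.77777778 221.77777778] [472.56452064 189.77504763   8.        ]
  hole [206.         224.81081081] [464.72799311 136.93912851   8.        ]
  hole [207.  202.4] [517.98687839 134.74441531   8.        ]
  bar depth ((452.638916015625, 127.93904113769531), (58.744300842285156, 14.074665069580078), 39.705116271972656) [452.02080673 126.2508034   60.8363903 ]
  pin px 341 343 163 166 9 centroid@z63 [ 594.645978   -180.82756413   63.        ]
  disc depth ((548.1153564453125, -172.99122619628906), (117.11674499511719, 122.96939086914062), 169.0825653076172) 0.04945901851035259
  disc colour ((547.2470703125, -173.34176635742188), (115.14155578613281, 119.79712677001953), 179.82333374023438)
  square ((550.1373291015625, -173.81173706054688), (130.47500610351562, 130.1942138671875),
[... 494 characters left out ...]
 [388.06974936 117.7419216    8.        ]
  bar depth ((454.6824035644531, 126.39409637451172), (61.790287017822266, 14.624961853027344), 39.30023956298828) [458.46108111 130.49105867  61.44887246]
  pin px 222 224 204 211 21 centroid@z63 [ 596.88327038 -178.50910965   63.        ]
  disc depth ((553.2075805664062, -172.0679931640625), (120.51304626464844, 122.5768051147461), 65.261474609375) 0.0503314037710442
  disc colour ((549.8135986328125, -168.1936798095703), (111.36971282958984, 126.70276641845703), 135.15878295898438)
  square ((553.755126953125, -163.0072021484375), (189.0551300048828, 136.94288635253906), 77.4029541015625)
  shaft pts 27 [ 553.05512304 -173.91639407   77.89088439]
```

Candidates, in top-view pixels:
- **Plates:** blue (210,230), white-grey (206,147) and brown (160,317). Only the blue one is blue with a square hole, seen at (199,215).
- **Positioners:** white (338,186), orange (423,102) and turquoise (378,280). The white one with the dark turntable is meant; its red pin is at (342,165).

The crop confirms both. The measured sizes fit as well: plate 132x92 mm, bar 58.7x14 mm at z = 61 mm, seat at 50 mm, pin about 45 mm from the shaft.

The plate is at about (0.4533, 0.127), yaw 39.8°. The positioner is at about (0.550, -0.173), yaw -8.4°.

Call:
apply_moves(moves=[0.085, 0.026, -0.03, 0, 0, 0, 0, 0.085, 0.026, -0.03, 0, 0, 0, 0, 0.085, 0.026, -0.03, 0, 0, 0, 0, 0.085, 0.026, -0.03, 0, 0, 0, 0, 0.085, 0.026, -0.03, 0, 0, 0, 0, 0.085, 0.026, -0.03, 0, 0, 0, 0, 0.085, 0.026, -0.03, 0, 0, 0, 0, 0.085, 0.026, -0.03, 0, 0, 0, 0], newtons=60)

```text
clock: 0.77
position: [0.3086, -0.2417, 0.2248]
ee_rot: [-0.002, 0.987, 0.163, -0.001]
contact_force: [0.9, 0.3, 0.1]
width: 0.0849
```

```bash
cat > go.py <<'E'
import sys,numpy as np
from rig import manip
from scipy.spatial.transform import Rotation as Ro
# target x y z yawdeg(tool x axis); prints shift in present tool axes and the turn
def rep(x,y,z,yaw):
    s=manip.get_state(); q=s["ee_rot"]; R=Ro.from_quat([q[1],q[2],q[3],q[0]])
    c,n=np.cos(np.radians(yaw)),np.sin(np.radians(yaw))
    T=Ro.from_matrix(np.array([[c,n,0],[n,-c,0],[0,0,-1]]))
    X=R.as_matrix()
    print("t",round(s["clock"],2),"pos",s["position"].round(4),"yaw",np.degrees(np.arctan2(X[1,0],X[0,0])).round(2),"zaxis",X[:,2].round(4),"w",round(s["width"],4))
    print("F",s["contact_force"].round(1),"M",s["moment"].round(2),"q",s["qpos"].round(2))
    print("shift tool",R.inv().apply(np.array([x,y,z])-s["position"]).round(4),"turn",(R.inv()*T).as_rotvec().round(4))
rep(*map(float,sys.argv[1:]))
E
python3 go.py .4533 .127 .12 39.8
```

```text
t 0.77 pos [ 0.3086 -0.2417  0.2248] yaw 18.71 zaxis [-0.0034  0.0037 -1.    ] w 0.0849
F [0.9 0.3 0.1] M [-0.   -0.06 -0.03] q [-0.84  0.    1.86 -0.    1.29  0.4 ]
shift tool [ 0.2555 -0.3023  0.1057] turn [-0.0049  0.0011 -0.3681]
```

Call:
apply_moves(moves=[0.085, 0.026, -0.031, 0, 0, 0, 0, 0.085, 0.026, -0.031, 0, 0, 0, 0, 0.085, 0.026, -0.031, 0, 0, 0, 0, 0.085, 0.026, -0.031, 0, 0, 0, 0, 0.085, 0.026, -0.031, 0, 0, 0, 0, 0.085, 0.026, -0.031, 0, 0, 0, 0, 0.085, 0.026, -0.031, 0, 0, 0, 0, 0.085, 0.026, -0.031, 0, 0, 0, 0])

```text
clock: 1.43
position: [0.4241, 0.071, 0.225]
ee_rot: [-0.002, 0.987, 0.161, -0.001]
contact_force: [1.0, -0.2, 0.0]
width: 0.0847
```

```bash
python3 go.py .4533 .127 .12 39.8
```

```text
t 1.43 pos [0.4241 0.071  0.225 ] yaw 18.54 zaxis [-0.002   0.0032 -1.    ] w 0.0847
F [ 1.  -0.2  0. ] M [-0.04  0.    0.03] q [0.   0.06 1.79 0.   1.29 1.25]
shift tool [ 0.0456 -0.0434  0.1052] turn [-3.80e-03  2.00e-04 -3.71e-01]
```

Call:
apply_moves(moves=[0.06, 0.023, -0.022, 0, 0, 0, 0, 0.06, 0.023, -0.022, 0, 0, 0, 0, 0.06, 0, 0, 0.02, 0, 0, -0.09, 0.06, 0, 0, 0.02, 0, 0, -0.09, 0.06, 0, 0, 0.02, 0, 0, -0.09, 0.06, 0, 0, 0.02, 0, 0, -0.09, 0.06, 0, 0, 0.01, 0, 0, 0, 0.06, 0, 0, 0, 0, 0, 0])

```text
clock: 2.1
position: [0.4566, 0.1428, 0.1304]
ee_rot: [-0.003, 0.936, 0.351, 0.001]
contact_force: [0.4, -0.2, -0.4]
width: 0.06
```

```bash
python3 go.py .4533 .127 .12 39.8
```

```text
t 2.1 pos [0.4566 0.1428 0.1304] yaw 41.12 zaxis [ 2.0e-04  7.5e-03 -1.0e+00] w 0.06
F [ 0.4 -0.2 -0.4] M [ 0.    0.01 -0.01] q [0.15 0.21 1.86 0.01 1.06 1.  ]
shift tool [-0.0129  0.0098  0.0102] turn [-0.0056 -0.005   0.023 ]
```

Call:
apply_moves(moves=[0.06, -0.0065, 0.005, 0.005, -0.005, -0.005, 0.023, 0.06, -0.0065, 0.005, 0.005, 0, 0, 0, 0.06, 0, 0, 0, 0, 0, 0, 0.06, 0, 0, 0, 0, 0, 0, 0.06, 0, 0, 0, 0, 0, 0, 0.06, 0, 0, 0, 0, 0, 0, 0.06, 0, 0, 0, 0, 0, 0, 0.06, 0, 0, 0, 0, 0, 0])

```text
clock: 2.77
position: [0.4543, 0.1244, 0.122]
ee_rot: [0.001, 0.941, 0.338, 0.002]
contact_force: [0.1, -0.4, -0.1]
width: 0.0599
```

```bash
python3 go.py .4533 .127 .037 39.8
```

```text
t 2.77 pos [0.4543 0.1244 0.122 ] yaw 39.5 zaxis [ 0.0038  0.     -1.    ] w 0.0599
F [ 0.1 -0.4 -0.1] M [ 0.05 -0.01  0.01] q [ 0.12  0.21  1.89 -0.    1.03  1.  ]
shift tool [ 0.0006 -0.0029  0.085 ] turn [ 0.0024 -0.0029 -0.0052]
```

Call:
apply_moves(moves=[0.06, 0.0005, -0.003, 0.017, 0, -0.003, -0.005, 0.06, 0, 0, 0.02, 0, 0, 0, 0.06, 0, 0, 0.02, 0, 0, 0, 0.06, 0, 0, 0.015, 0, 0, 0, 0.06, 0, 0, 0.01, 0, 0, 0, 0.06, 0, 0, 0, 0, 0, 0, 0.06, 0, 0, 0, 0, 0, 0, 0.06, 0, 0, 0, 0, 0, 0])

```text
clock: 3.43
position: [0.4578, 0.1286, 0.0408]
ee_rot: [0.002, 0.94, 0.341, 0.006]
contact_force: [0.3, 0.9, 0.1]
width: 0.0601
```

```bash
python3 go.py .4533 .127 .037 39.8; python3 - <<'E'
from rig import imaging
import cv2,numpy as np
a=imaging.get_image("scene")["image"][230:310,300:400];b=imaging.get_image("top")["image"][180:280,160:260]
cv2.imwrite("pics/g1.png",np.hstack([cv2.resize(a,(400,400)),cv2.resize(b,(400,400))])[:,:,::-1])
E
```

```text
t 3.43 pos [0.4578 0.1286 0.0408] yaw 39.86 zaxis [ 1.220e-02 -2.000e-04 -9.999e-01] w 0.0601
F [0.3 0.9 0.1] M [-0.02 -0.05 -0.06] q [ 0.13  0.32  2.   -0.    0.81  1.01]
shift tool [-0.0045 -0.0017  0.0037] turn [ 0.0079 -0.0092  0.0011]
```

View pics/g1.png

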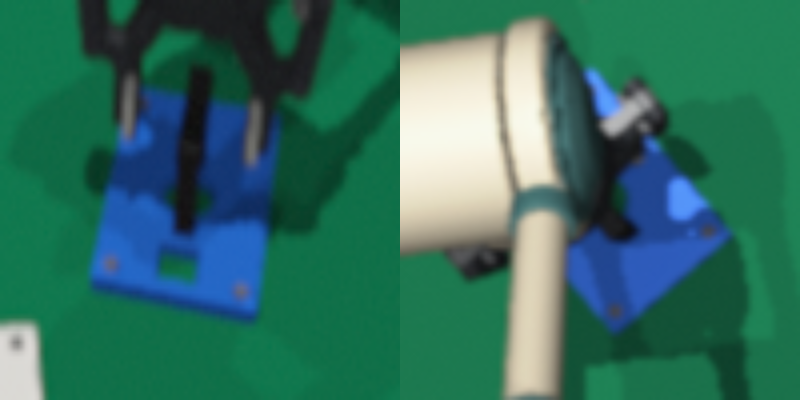

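The fingers straddle the bar: pads at about (130,130) and (255,150) in the left crop, bar in between. I'll trim the pose and close.

Call:
apply_moves(moves=[0.06, -0.0045, -0.0015, 0.0035, 0.008, -0.009, 0.001, 0.06, 0, 0, 0, 0, 0, 0, 0.06, 0, 0, 0, 0, 0, 0, 0.0, 0, 0, 0, 0, 0, 0, 0.0, 0, 0, 0, 0, 0, 0, 0.0, 0, 0, 0, 0, 0, 0, 0.0, 0, 0, 0, 0, 0, 0, 0.0, 0, 0, 0, 0, 0, 0], newtons=70)

```text
clock: 4.2
position: [0.4553, 0.1269, 0.04]
ee_rot: [0.0, 0.94, 0.34, 0.003]
contact_force: [1.7, -0.7, -3.0]
width: 0.0125
```

```bash
python3 go.py .4533 .127 .037 39.8
```

```text
t 4.2 pos [0.4553 0.1269 0.04  ] yaw 39.78 zaxis [ 0.0059  0.0013 -1.    ] w 0.0125
F [ 1.7 -0.7 -3. ] M [-0.06 -0.15  0.06] q [0.12 0.32 2.   0.   0.82 1.  ]
shift tool [-0.0016 -0.0014  0.003 ] turn [ 0.0028 -0.0054 -0.0003]
```

Call:
apply_moves(moves=[0, 0, 0, 0, 0, 0, 0, 0, 0, 0, 0, 0, 0, 0, 0, 0, 0, -0.01, 0, 0, 0, 0, 0, 0, -0.02, 0, 0, 0, 0, 0, 0, -0.03, 0, 0, 0, 0, 0, 0, -0.03, 0, 0, 0, 0, 0, 0, -0.03, 0, 0, 0, 0, 0, 0, -0.02, 0, 0, 0])

```text
clock: 4.87
position: [0.4466, 0.1257, 0.1762]
ee_rot: [-0.002, 0.94, 0.34, -0.01]
contact_force: [1.1, 0.2, -4.9]
width: 0.0126
```

```bash
python3 go.py .55 -.173 .17 -8.4;  python3 - <<'E'
from rig import imaging
import cv2,numpy as np
a=imaging.get_image("scene")["image"][150:350,200:480]
cv2.imwrite("pics/g2.png",cv2.resize(a,(784,560))[:,:,::-1])
E
```

```text
t 4.87 pos [0.4466 0.1257 0.1762] yaw 39.78 zaxis [-0.0197 -0.0019 -0.9998] w 0.0126
F [ 1.1  0.2 -4.9] M [ 0.02 -0.14  0.05] q [0.12 0.16 1.81 0.   1.2  1.  ]
shift tool [-0.1116  0.2958  0.0047] turn [-0.0036  0.02    0.8408]
```

View pics/g2.png

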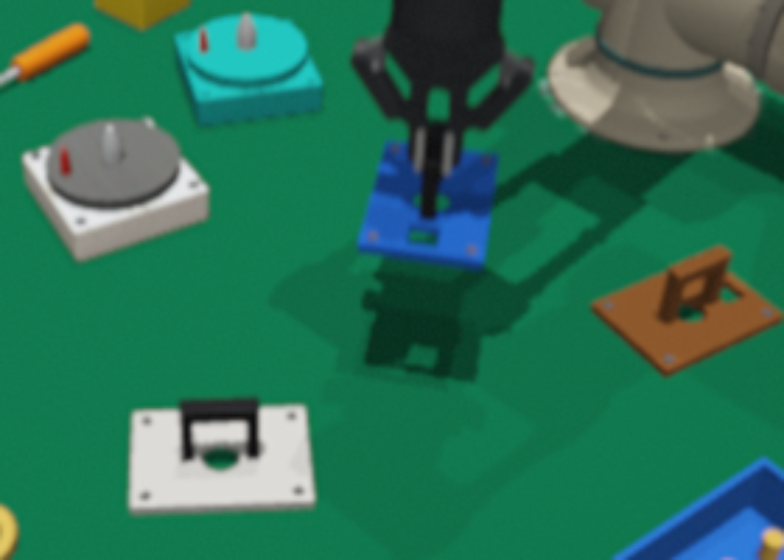

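The plate is held: jaw 12.6 mm, load -4.9 N against an expected 3.1 N plus noise, and the picture shows it hanging level at (430,205). I'll carry it across.

Call:
apply_moves(moves=[0, -0.013, 0.035, 0, -0.003, 0.02, 0, 0, -0.013, 0.035, 0, 0, 0, 0, 0, -0.013, 0.035, 0, 0, 0, 0, 0, -0.013, 0.035, 0, 0, 0, 0, 0, -0.013, 0.035, 0, 0, 0, 0, 0, -0.013, 0.035, 0, 0, 0, 0, 0, -0.013, 0.035, 0, 0, 0, 0, 0, -0.013, 0.035, 0, 0, 0, 0])

```text
clock: 5.58
position: [0.5456, -0.1554, 0.1668]
ee_rot: [-0.011, 0.938, 0.347, 0.001]
contact_force: [1.0, 0.2, -3.4]
width: 0.0124
```

Call:
apply_moves(moves=[0, 0, 0, 0, 0, 0, 0.1, 0, 0, 0, 0, 0, 0, 0.1, 0, 0, 0, 0, 0, 0, 0.1, 0, 0, 0, 0, 0, 0, 0.1, 0, 0, 0, 0, 0, 0, 0.1, 0, 0, 0, 0, 0, 0, 0.1, 0, 0, 0, 0, 0, 0, 0.1, 0, 0, 0, 0, 0, 0, 0.1])

```text
clock: 6.25
position: [0.542, -0.1658, 0.1478]
ee_rot: [-0.011, 0.997, -0.07, -0.014]
contact_force: [-0.8, -1.3, -3.3]
width: 0.0126
```

```bash
python3 go.py .55 -.173 .17 -8.4
```

```text
t 6.25 pos [ 0.542  -0.1658  0.1478] yaw -8.04 zaxis [-0.0262  0.0245 -0.9994] w 0.0126
F [-0.8 -1.3 -3.3] M [-0.04 -0.04  0.05] q [-0.43  0.34  1.63  0.01  1.21  1.28]
shift tool [ 0.0083  0.0055 -0.0225] turn [-0.0204  0.0295  0.006 ]
```

Call:
apply_moves(moves=[0, 0.0085, 0.0055, -0.0125, -0.02, 0.0295, 0.006, 0, 0, 0, 0, 0, 0, 0, 0, 0, 0, 0, 0, 0, 0, 0, 0, 0, 0, 0, 0, 0, 0, 0, 0, 0, 0, 0, 0, 0, 0, 0, 0, 0, 0, 0, 0, 0, 0, 0, 0, 0, 0, 0, 0, 0, 0, 0, 0, 0])

```text
clock: 6.92
position: [0.548, -0.1722, 0.1553]
ee_rot: [-0.001, 0.998, -0.07, -0.003]
contact_force: [-0.4, -0.0, -3.8]
width: 0.0122
```

```bash
python3 go.py .55 -.173 .16 -8.4; python3 - <<'E'
from rig import imaging
import cv2,numpy as np
for n in("scene","top"):
    d=imaging.get_image(n); np.savez(n+"1.npz",**d)
a=dict(np.load("scene1.npz"))["image"][120:260,170:310];b=dict(np.load("top1.npz"))["image"][110:250,270:410]
cv2.imwrite("pics/p1.png",np.hstack([cv2.resize(a,(400,400),interpolation=cv2.INTER_CUBIC),cv2.resize(b,(400,400),interpolation=cv2.INTER_CUBIC)])[:,:,::-1])
E
```

```text
t 6.92 pos [ 0.548  -0.1722  0.1553] yaw -8.03 zaxis [-0.0056  0.0017 -1.    ] w 0.0122
F [-0.4 -0.  -3.8] M [-0.02 -0.04  0.04] q [-0.43  0.33  1.62 -0.    1.2   1.29]
shift tool [ 0.002   0.0005 -0.0047] turn [-0.0008  0.0058  0.0065]
```

View pics/p1.png

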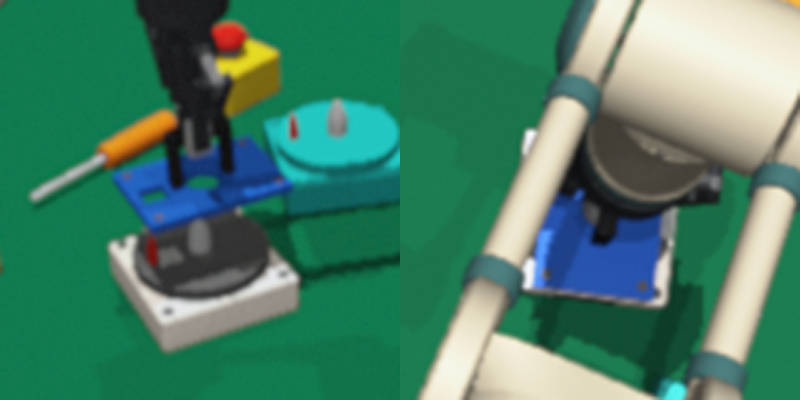

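The plate hangs level over the white positioner: plate at (200,185) and shaft at (200,237) in the left crop. I'll measure the held plate's offset from the TCP in the scene view.

```bash
python3 - <<'E'
from h import *
d=load("scene1"); hsv=cv2.cvtColor(d["image"],cv2.COLOR_RGB2HSV)
m=cv2.inRange(hsv,(100,110,40),(125,255,255)); o=np.zeros_like(m); o[160:205,200:280]=m[160:205,200:280]
c=max(cv2.findContours(o,cv2.RETR_EXTERNAL,cv2.CHAIN_APPROX_NONE)[0],key=cv2.contourArea).reshape(-1,2)
C=cloud(d); X=C[o>0]; print("z",np.nanmedian(X[:,2]))
# plane level check
A=np.c_[X[:,:2]-np.nanmedian(X[:,:2],0),np.ones(len(X))]; k=np.isfinite(A[:,0])&(abs(X[:,2]-np.nanmedian(X[:,2]))<.006); print("slopes",np.linalg.lstsq(A[k],X[k,2],rcond=None)[0])
for z in(.120,.123):
    W=cast(d,c,z); print(cv2.minAreaRect((W[:,:2]*1000).astype(np.float32)))
cs,h=cv2.findContours(o,cv2.RETR_CCOMP,cv2.CHAIN_APPROX_NONE)
for q,hh in zip(cs,h[0]):
    if hh[3]>=0: print("hole",q.reshape(-1,2).mean(0),len(q),cast(d,q.reshape(-1,2).mean(0),.123)[0]*1000)
# expected pixels for plate centre (548,-172.2), yaw -8 at z=.123
c0,s0=np.cos(np.radians(-8)),np.sin(np.radians(-8))
for n,(a,b) in {"cen":(0,0),"sq":(45,0),"c++":(65,45),"c+-":(65,-45),"c--":(-65,-45),"c-+":(-65,45)}.items():
    print(n,proj(d,[.548+(a*c0-b*s0)/1000,-.1722+(a*s0+b*c0)/1000,.123])[0].round(1))
im=d["image"][150:260,190:300]; cv2.imwrite("pics/p2.png",cv2.resize(im,(600,600),interpolation=cv2.INTER_CUBIC)[:,:,::-1])
E
```

```text
z 0.1234431901935972
slopes [-0.01094672 -0.00212402  0.12319002]
((545.9395751953125, -169.45281982421875), (101.76311492919922, 134.63107299804688), 82.33894348144531)
((548.185791015625, -165.44839477539062), (101.27873229980469, 133.990234375), 82.33892059326172)
hole [225. 196.] 4 [ 605.90773678 -142.24695119  123.        ]
hole [223.05 188.5 ] 20 [ 593.70360426 -172.51421235  123.        ]
hole [267. 182.] 4 [ 493.04690377 -132.29048149  123.        ]
hole [240.5        183.39285714] 28 [ 548.29367937 -166.19359251  123.        ]
hole [214. 181.] 4 [ 594.95166359 -214.84272004  123.        ]
cen [239.3 182.3]
sq [222.2 187.2]
c++ [221.5 199. ]
c+- [207.9 180.6]
c-- [255.5 167.2]
c-+ [271.2 184. ]
```

View pics/p2.png

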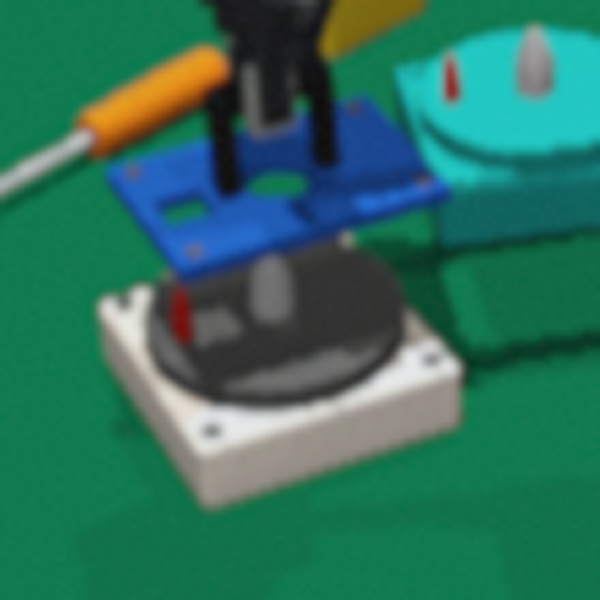

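```bash
python3 - <<'E'
from h import *
for n,sz in(("scene0",(200,175,90,68)),("top0",(305,150,70,70))):
    d=load(n); x,y,w,h=sz
    im=cv2.resize(d["image"][y:y+h,x:x+w],(w*8,h*8),interpolation=cv2.INTER_CUBIC)
    for (X,Y),col in (((.550,-.173),(0,255,0)),((.553,-.1735),(255,255,0))):
        c,s=np.cos(np.radians(-8.4)),np.sin(np.radians(-8.4))
        P=[(X,Y,.05),(X,Y,.084),(X+.045*c,Y+.045*s,.05),(X+.045*c,Y+.045*s,.076)]
        p=((proj(d,P)-[x,y]+.5)*8).astype(int)
        cv2.line(im,p[0],p[1],col,1); cv2.line(im,p[2],p[3],col,1)
        t=np.linspace(0,2*np.pi,80); q=((proj(d,np.c_[X+.062*np.cos(t),Y+.062*np.sin(t),0*t+.05])-[x,y]+.5)*8).astype(np.int32)
        cv2.polylines(im,[q],True,col,1)
    cv2.imwrite(f"pics/ov_{n}.png",im[:,:,::-1])
E
```

```text
(no output)
```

View pics/ov_scene0.png

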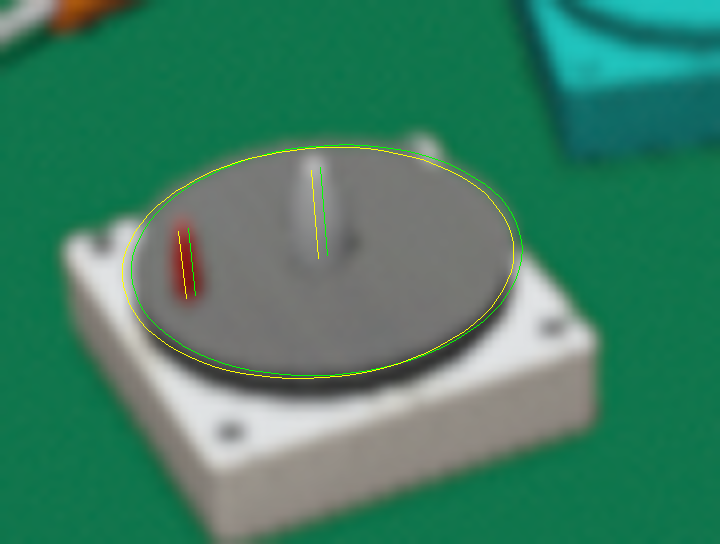

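View pics/ov_top0.png

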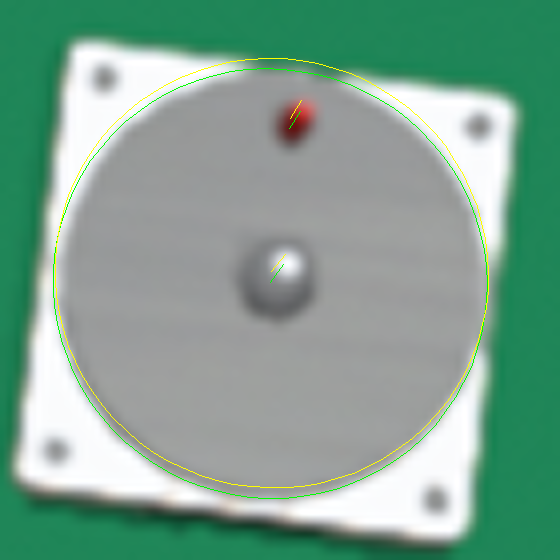

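Both views agree on the shaft to 2-3 mm: top gives (550,-173), scene (551,-174.5). The plate sits about 2 mm towards -x of the TCP along the bar. I'll aim the TCP at (0.5525,-0.174), staying just above the shaft tip for now.

Call:
apply_moves(moves=[0, 0.0045, 0.002, 0.005, -0.001, 0.006, 0.0065, 0, 0, 0, 0.005, 0, 0, 0, 0, 0, 0, 0.005, 0, 0, 0, 0, 0, 0, 0.005, 0, 0, 0, 0, 0, 0, 0, 0, 0, 0, 0, 0, 0, 0, 0, 0, 0, 0, 0, 0, 0, 0, 0, 0, 0, 0, 0, 0, 0, 0, 0])

```text
clock: 7.68
position: [0.5522, -0.1749, 0.1322]
ee_rot: [-0.0, 0.997, -0.074, -0.0]
contact_force: [0.1, -0.4, -3.7]
width: 0.0129
```

```bash
python3 go.py .5525 -.174 .13 -8.4; python3 - <<'E'
from rig import imaging
from h import *
d=imaging.get_image("scene"); np.savez("scene2.npz",**d)
im=d["image"][150:260,190:300]; cv2.imwrite("pics/p3.png",cv2.resize(im,(600,600),interpolation=cv2.INTER_CUBIC)[:,:,::-1])
E
```

```text
t 7.68 pos [ 0.5522 -0.1749  0.1322] yaw -8.44 zaxis [-9.e-04  4.e-04 -1.e+00] w 0.0129
F [ 0.1 -0.4 -3.7] M [0.04 0.05 0.07] q [-0.43  0.35  1.65 -0.    1.14  1.29]
shift tool [ 0.0002 -0.001   0.0022] turn [-0.0002  0.0009 -0.0006]
```

View pics/p3.png

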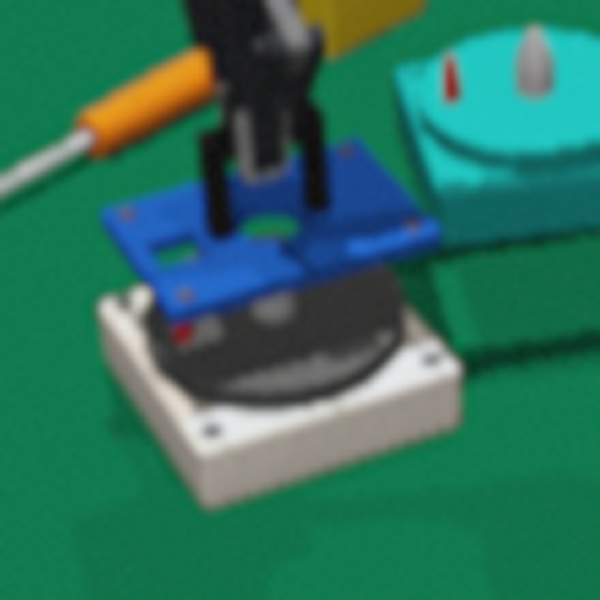

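```bash
python3 - <<'E'
from h import *
d=load("scene2"); hsv=cv2.cvtColor(d["image"],cv2.COLOR_RGB2HSV)
S=[]
for c in((127,214),(184,294),(412,225),(347,150)):
    u,v=np.array(c)/600*110+[190,150]-.41; u0,v0=int(round(u)),int(round(v))
    w=hsv[v0-2:v0+3,u0-2:u0+3,1].astype(float); w=np.clip(np.median(w)-w-10,0,None)
    yy,xx=np.mgrid[v0-2:v0+3,u0-2:u0+3]; p=(np.array([(w*xx).sum(),(w*yy).sum()])/w.sum()); S.append(p)
W=cast(d,S,.1002)*1000; print(np.round(S,1),W.round(1)); m=W.mean(0); print("centre",m, "diag mids",(W[0]+W[2])/2,(W[1]+W[3])/2)
d0=load("scene0"); g=cv2.cvtColor(d0["image"],cv2.COLOR_RGB2GRAY)
print(g[190:211,232:248])
r=d0["image"][:,:,0].astype(int)-d0["image"][:,:,1]; print(r[200:214,218:228])
C=cloud(load("scene2")); 
E
```

```text
[[212.7 188.6]
 [223.5 203.6]
 [265.1 190.7]
 [252.9 177.1]] [[ 599.2 -218.2  100.2]
 [ 609.9 -146.4  100.2]
 [ 499.9 -131.8  100.2]
 [ 489.9 -202.7  100.2]]
centre [ 549.74920985 -174.76497073  100.2       ] diag mids [ 549.59013807 -174.98898377  100.2       ] [ 549.90828162 -174.54095769  100.2       ]
[[ 82  82  83  82  82  82  82  82  81  82  82  82  82  82  83  80]
 [ 81  84  83  84  83  85  84  84  88  88  87  86  87  86  84  86]
 [ 87  88  91  97  97  96  96  99  99  99  99  98  99  98  97  95]
 [ 98 102 105 111 111 112 117 118 114 112 111 111 113 113 112 110]
 [112 114 116 119 119 127 143 148 133 121 118 118 119 118 120 119]
 [120 120 121 120 121 138 164 172 151 125 119 120 119 121 121 120]
 [120 121 121 121 123 140 166 173 154 126 118 118 120 119 120 121]
 [119 120 120 121 125 140 157 162 149 128 118 120 120 120 120 121]
 [120 120 120 121 128 141 153 155 147 133 121 118 118 120 120 120]
 [120 119 119 120 128 141 151 152 146 135 122 115 117 120 120 121]
 [121 120 118 118 128 140 148 149 145 135 122 115 117 119 121 119]
 [120 120 118 117 126 138 145 145 142 134 122 114 116 11
[... 517 characters left out ...]
 113 113 115 116 117 119 118]
 [119 119 120 119 117 117 115 114 117 116 115 116 116 117 118 119]]
[[-75 -44 -20  -5   0   0  -2   0  -1  -1]
 [-45 -21  -6   3  11   9   2  -1  -2  -1]
 [-20  -8   0  16  37  30  10   0  -3   0]
 [ -8  -3   2  28  64  56  18   0  -2  -1]
 [ -3  -2   3  36  83  78  30   2  -2  -1]
 [ -2  -2   5  40  92  94  42   5  -2  -1]
 [ -2  -2   7  45  97 105  52  11  -1  -1]
 [ -1  -2   8  48  98 111  62  17   0  -2]
 [ -1  -1   9  45  94 111  71  22   2  -1]
 [ -1  -2   7  40  86 108  75  25   2  -1]
 [  0  -1   4  33  78 104  77  28   4  -1]
 [ -1  -2   1  22  62  83  61  23   3  -1]
 [  0   0   0  10  32  44  31  11   1   0]
 [  0   0   0   2   8  15  10   4   1   0]]
```

```bash
python3 - <<'E'
from h import *
d=load("scene0")
print(cast(d,[238.7,194.6],.084)*1000, cast(d,[222.45,202.8],.076)*1000)
print("1px row at tip:",(cast(d,[238.7,195.6],.084)-cast(d,[238.7,194.6],.084))*1000)
E
```

```text
[[ 549.6443355  -177.46179058   84.        ]] [[ 595.01518893 -181.45895286   76.        ]]
1px row at tip: [[2.30371291e+00 3.75106202e+00 1.11022302e-13]]
```

In the scene view the held plate's centre is (549.7,-174.8), from the midpoint of its screws. The shaft comes out at (549.6,-177.5) from its tip and (550.5,-174.9) via the pin. That is inside the ±5 mm clearance, so I'll lower it slowly and watch the force.

Call:
apply_moves(moves=[0, 0, 0, 0.004, 0, 0, 0, 0, 0, 0, 0.004, 0, 0, 0, 0, 0, 0, 0.004, 0, 0, 0, 0, 0, 0, 0.004, 0, 0, 0, 0, 0, 0, 0.004, 0, 0, 0, 0, 0, 0, 0, 0, 0, 0, 0, 0, 0, 0, 0, 0, 0, 0, 0, 0, 0, 0, 0, 0])

```text
clock: 8.4
position: [0.5523, -0.175, 0.1102]
ee_rot: [-0.0, 0.997, -0.074, -0.0]
contact_force: [1.6, 0.1, -4.7]
width: 0.0128
```

```bash
python3 go.py .5525 -.1745 .09 -8.4; python3 - <<'E'
from rig import imaging
from h import *
d=imaging.get_image("scene"); np.savez("scene3.npz",**d)
im=d["image"][150:260,190:300]; cv2.imwrite("pics/p4.png",cv2.resize(im,(600,600),interpolation=cv2.INTER_CUBIC)[:,:,::-1])
E
```

```text
t 8.4 pos [ 0.5523 -0.175   0.1102] yaw -8.44 zaxis [-5.e-04  2.e-04 -1.e+00] w 0.0128
F [ 1.6  0.1 -4.7] M [-0.05  0.01 -0.04] q [-0.43  0.37  1.68 -0.    1.09  1.29]
shift tool [ 0.0002 -0.0005  0.0202] turn [-0.0001  0.0005 -0.0006]
```

View pics/p4.png

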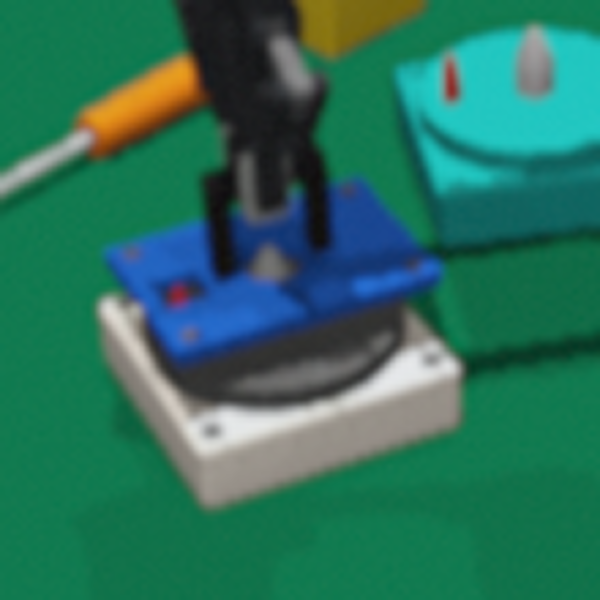

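The shaft tip shows in the round hole at (270,262) and the red pin in the square hole at (180,293), both near centre and with no contact force. I'll continue down.

Call:
apply_moves(moves=[0, 0, 0, 0.003, 0, 0, 0, 0, 0, 0, 0.003, 0, 0, 0, 0, 0, 0, 0.003, 0, 0, 0, 0, 0, 0, 0.003, 0, 0, 0, 0, 0, 0, 0.003, 0, 0, 0, 0, 0, 0, 0.001, 0, 0, 0, 0, 0, 0, 0, 0, 0, 0, 0, 0, 0, 0, 0, 0, 0])

```text
clock: 9.12
position: [0.5527, -0.1752, 0.0929]
ee_rot: [0.0, 0.997, -0.074, 0.0]
contact_force: [0.2, 0.1, -3.2]
width: 0.0124
```

```bash
python3 go.py .5525 -.1745 .09 -8.4
```

```text
t 9.12 pos [ 0.5527 -0.1752  0.0929] yaw -8.43 zaxis [ 6.e-04 -3.e-04 -1.e+00] w 0.0124
F [ 0.2  0.1 -3.2] M [-0.01 -0.03  0.04] q [-0.43  0.39  1.7  -0.    1.05  1.29]
shift tool [-0.0003 -0.0006  0.0029] turn [ 0.0002 -0.0006 -0.0006]
```

Call:
apply_moves(moves=[0, 0, 0, 0.001, 0, 0, 0, 0, 0, 0, 0.001, 0, 0, 0, 0, 0, 0, 0.001, 0, 0, 0, 0, 0, 0, 0.0005, 0, 0, 0, 0, 0, 0, 0, 0, 0, 0, 0, 0, 0, 0, 0, 0, 0, 0, 0, 0, 0, 0, 0, 0, 0, 0, 0, 0, 0, 0, 0])

```text
clock: 9.78
position: [0.5533, -0.1754, 0.0902]
ee_rot: [0.0, 0.997, -0.074, 0.001]
contact_force: [-0.6, -0.0, -3.0]
width: 0.0126
```

```bash
python3 go.py .5525 -.1745 .09 -8.4; python3 - <<'E'
from rig import imaging
from h import *
d=imaging.get_image("scene"); np.savez("scene4.npz",**d)
im=d["image"][150:260,190:300]; cv2.imwrite("pics/p5.png",cv2.resize(im,(600,600),interpolation=cv2.INTER_CUBIC)[:,:,::-1])
hsv=cv2.cvtColor(d["image"],cv2.COLOR_RGB2HSV); m=cv2.inRange(hsv,(100,110,40),(125,255,255)); C=cloud(d)
b=np.zeros_like(m); b[180:225,200:280]=m[180:225,200:280]; print("plate z",np.nanmedian(C[b>0][:,2]))
E
```

```text
t 9.78 pos [ 0.5533 -0.1754  0.0902] yaw -8.43 zaxis [ 0.0024 -0.0011 -1.    ] w 0.0126
F [-0.6 -0.  -3. ] M [-0.01  0.02 -0.03] q [-0.43  0.39  1.7  -0.    1.04  1.29]
shift tool [-0.0009 -0.0008  0.0002] turn [ 0.0008 -0.0025 -0.0006]
plate z 0.0582589547074847
```

View pics/p5.png

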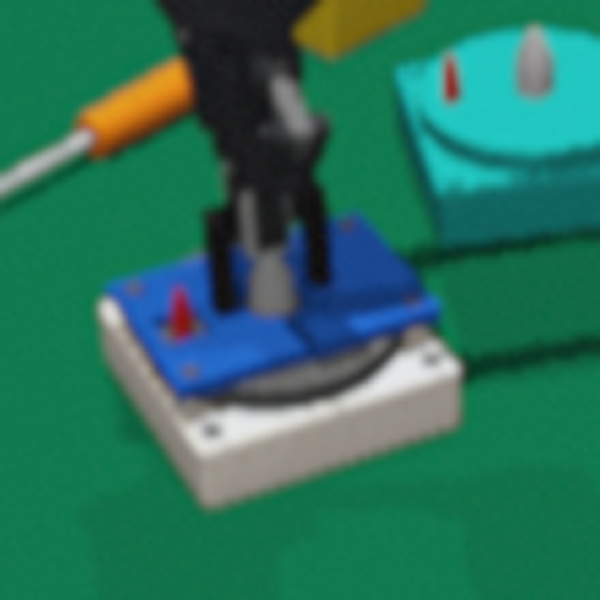

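Shaft at (268,280) and pin at (180,315) are well through. The weight (-3 N) still hangs on the gripper, so I'll go down gently until contact.

Call:
apply_moves(moves=[0, -0.0005, 0, 0.001, 0.001, -0.0025, 0, 0, 0, 0, 0.001, 0, 0, 0, 0, 0, 0, 0, 0, 0, 0, 0, 0, 0, 0, 0, 0, 0, 0, 0, 0, 0, 0, 0, 0, 0, 0, 0, 0, 0, 0, 0, 0, 0, 0, 0, 0, 0, 0, 0, 0, 0, 0, 0, 0, 0])

```text
clock: 10.5
position: [0.5534, -0.1754, 0.0901]
ee_rot: [0.0, 0.997, -0.073, 0.001]
contact_force: [0.1, 0.1, -1.7]
width: 0.0124
```

```bash
python3 go.py .5525 -.1745 .09 -8.4
```

```text
t 10.5 pos [ 0.5534 -0.1754  0.0901] yaw -8.43 zaxis [ 1.7e-03 -2.0e-04 -1.0e+00] w 0.0124
F [ 0.1  0.1 -1.7] M [ 0.01  0.06 -0.07] q [-0.43  0.39  1.7   0.    1.04  1.29]
shift tool [-0.001  -0.0008  0.0001] turn [-0.     -0.0017 -0.0005]
```

Call:
apply_moves(moves=[0, 0, 0, 0.0015, 0, 0, 0, 0, 0, 0, 0.0015, 0, 0, 0, 0, 0, 0, 0.0015, 0, 0, 0, 0, 0, 0, 0.0015, 0, 0, 0, 0, 0, 0, 0.0015, 0, 0, 0, 0, 0, 0, 0.0015, 0, 0, 0, 0, 0, 0, 0.0015, 0, 0, 0, 0, 0, 0, 0.0015, 0, 0, 0])

```text
clock: 11.17
position: [0.5534, -0.1754, 0.09]
ee_rot: [0.001, 0.997, -0.073, 0.003]
contact_force: [-3.2, 1.1, 7.7]
width: 0.0127
```

```bash
python3 go.py .5525 -.1745 .09 -8.4;python3 - <<'E'
from rig import imaging
from h import *
d=imaging.get_image("scene"); np.savez("scene5.npz",**d)
hsv=cv2.cvtColor(d["image"],cv2.COLOR_RGB2HSV); m=cv2.inRange(hsv,(100,110,40),(125,255,255)); C=cloud(d)
b=np.zeros_like(m); b[180:225,200:280]=m[180:225,200:280]; X=C[b>0]; print("plate z",np.nanmedian(X[:,2]))
for lo,hi in((.48,.52),(.52,.56),(.56,.61)): k=(X[:,0]>lo)&(X[:,0]<hi); print(np.median(X[k,2]))
E
```

```text
t 11.17 pos [ 0.5534 -0.1754  0.09  ] yaw -8.41 zaxis [ 0.0062 -0.0028 -1.    ] w 0.0127
F [-3.2  1.1  7.7] M [ 0.2   0.54 -0.02] q [-0.43  0.39  1.71 -0.    1.04  1.29]
shift tool [-0.001  -0.0008 -0.    ] turn [ 0.0019 -0.0066 -0.0001]
plate z 0.058103334440355245
0.05823083298336253
0.05835433986476785
0.05802878502592456
```

The plate is seated: it stops at z = 0.090, the force has turned to +7.7 N upward, and the plate top is at 58 mm all over (50 + 8). I'll release it.

Call:
apply_moves(moves=[0, 0, 0, 0, 0, 0, 0, 0.03, 0, 0, 0, 0, 0, 0, 0.04, 0, 0, 0, 0, 0, 0, 0.05, 0, 0, 0, 0, 0, 0, 0.05, 0, 0, 0, 0, 0, 0, 0.05, 0, 0, 0, 0, 0, 0, 0.05, 0, 0, 0, 0, 0, 0, 0.05, 0, 0, 0, 0, 0, 0])

```text
clock: 11.88
position: [0.5553, -0.1765, 0.091]
ee_rot: [0.002, 0.997, -0.073, 0.005]
contact_force: [-0.3, 0.3, -0.8]
width: 0.0497
```

```bash
python3 go.py .5525 -.1745 .19 -8.4
```

```text
t 11.88 pos [ 0.5553 -0.1765  0.091 ] yaw -8.41 zaxis [ 0.0104 -0.0049 -0.9999] w 0.0497
F [-0.3  0.3 -0.8] M [ 0.    0.   -0.02] q [-0.43  0.39  1.7  -0.    1.03  1.29]
shift tool [-0.0019 -0.0012 -0.099 ] turn [ 0.0033 -0.011  -0.0002]
```

Call:
apply_moves(moves=[0.05, 0, 0, -0.01, 0.003, -0.011, 0, 0.05, 0, 0, -0.015, 0, 0, 0, 0.05, 0, 0, -0.02, 0, 0, 0, 0.05, 0, 0, -0.03, 0, 0, 0, 0.05, 0, 0, -0.03, 0, 0, 0, 0.05, 0, 0, -0.03, 0, 0, 0, 0.05, 0, 0, -0.02, 0, 0, 0, 0.05, 0, 0, 0, 0, 0, 0])

```text
clock: 12.55
position: [0.5537, -0.1757, 0.2494]
ee_rot: [-0.001, 0.997, -0.073, -0.004]
contact_force: [0.2, -0.2, 0.8]
width: 0.0501
```

```bash
python3 go.py .4 -.174 .24 -8.4; python3 - <<'E'
from rig import imaging
from h import *
d=imaging.get_image("scene")
im=d["image"][150:260,190:300]; cv2.imwrite("pics/p6.png",cv2.resize(im,(600,600),interpolation=cv2.INTER_CUBIC)[:,:,::-1])
hsv=cv2.cvtColor(d["image"],cv2.COLOR_RGB2HSV); m=cv2.inRange(hsv,(100,110,40),(125,255,255)); C=cloud(d)
b=np.zeros_like(m); b[180:225,200:280]=m[180:225,200:280]; X=C[b>0]; print("plate z",np.nanmedian(X[:,2]))
for lo,hi in((.48,.52),(.52,.56),(.56,.61)): k=(X[:,0]>lo)&(X[:,0]<hi); print(np.median(X[k,2]))
E
```

```text
t 12.55 pos [ 0.5537 -0.1757  0.2494] yaw -8.42 zaxis [-0.0085  0.0035 -1.    ] w 0.0501
F [ 0.2 -0.2  0.8] M [-0.02 -0.05  0.02] q [-0.43  0.28  1.45 -0.    1.42  1.29]
shift tool [-0.1522  0.0208  0.0107] turn [-0.0023  0.0089 -0.0003]
plate z 0.058179759021210975
0.05824953038300565
0.058247815338642386
0.05816884769004535
```

View pics/p6.png

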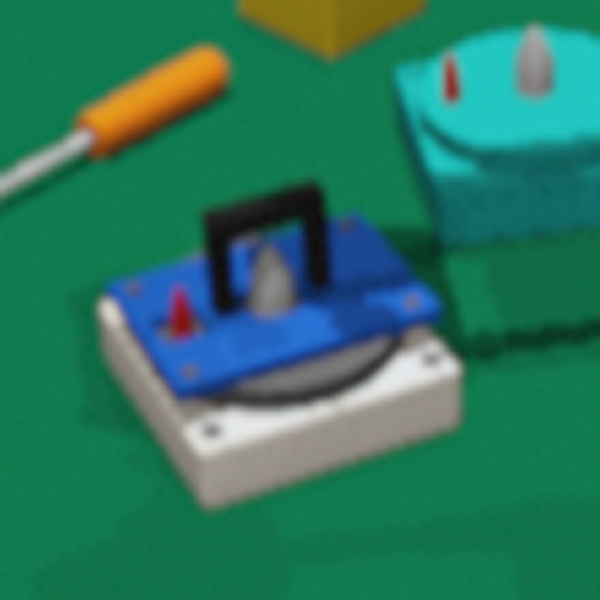

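The plate lies flat (58.2 mm at three places), the shaft shows through the round hole at (270,280) and the red pin through the square hole at (180,315). The gripper is well clear, so I'm handing in.

```bash
python3 -c "
from rig import workorder; print(workorder.sign_off())"
```

```text
the job is handed in; nothing more can be done
None
```

The blue index plate is on the white positioner. I took it by its handle, lowered it with the shaft through the round hole and the red pin through the square hole, let go once it was down, and handed the job in at about 12.6 s.

**Seating:** the descent stopped firmly at TCP z = 0.090 m, with 7.7 N pushing up. After release, the plate's top measured 58.2 mm at three places across it, which is the 50 mm seat plus the 8 mm plate.

**Last picture:** the shaft and pin stand through their holes and the gripper is well clear. I never touched the grey blank plate or the look-alikes.

**Disagreements:** the two views placed the shaft 2–5 mm apart, depending on the feature measured. I aimed in between, within the ±5 mm clearance, and felt no side force while the plate went down over the shaft and pin. The jaws read about 12.5 mm on the 14 mm bar, but the grip held. I did not check the seated plate again in the top view.

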